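# Third hand at the dry bath: press the heating block home

### The arm

A 6-joint arm with a two-finger parallel gripper is mounted at the origin on the work surface. World frame = base frame: x ahead of the robot, y to its left, z up, the work surface at z = 0. Lengths are in m, angles in rad, forces in N, time in s.
With the tool pointing down it reaches from about 0.275 to 1 m from the base axis. Payload 8.4 kg.
Tool frame: the origin (TCP) lies at the very end of the fingers, on their centre line; the grasp point (between the pads) lies 19 mm behind it; z points along the fingers, y is the line along which they close (so a half turn about z gives the same grasp; the last joint's range is limited). The gripper opens to 85 mm and grips with 20 to 120 N. Pads are 22 mm wide; open, the fingers measure 114 mm over their backs; the gripper's body (76 mm by 85 mm) begins 54 mm behind the grasp point. The pads swing forward as they close: fully open they stand 13 mm farther back than shut.
Start: joints at [-1.242, 0.353, 1.633, -0, 1.155, -0.002], TCP at [0.203, -0.591, 0.231] pointing down, gripper open.
Joint ranges: [-2.63, 2.63], [-0.92, 2.1], [0.06, 2.66], [-1.3, 4.44], [0, 2.69], [-3.02, 3.02]. Speed limits (rad/s): [2.22, 2.22, 2.79, 3.14, 3.14, 3.14].

### API

Orientations are given as a rotation vector (axis times angle).
In Python, from bench import manip gives the robot as it stands. The module is installed in compiled form; this text tells all that it offers.
- The arm moves only by the tool send_rows, never from a script. Its argument "targets" is a list of rows, each an object of numbers: "grip": the finger opening in cm, from 0 to 8.54; "x", "y", "z": the shift along the tool's x, y, z in cm; "rx", "ry", "rz": the turn, a rotation vector about the tool's x, y, z in degrees. A call has 1 to 12 rows; each row is the pose to reach, as a shift and turn from the pose commanded when the call began, along the tool's axes at that moment; what a row does not reach only later rows make up. A row lasts 1/10 s, in which the tool goes at most 50 mm and 8.59 degrees, less where a joint would pass 70% of its speed; a pose out of reach is approached as far as the arm can. A call with a gripper value outside its range is refused whole. The fingers move at their own pace and stop on an object; "force" is the grip in N (left out, the last holds). Time passes only in rows, so rows that repeat a pose let the fingers close. It gives the time, the measured TCP pose, the force, the opening and the grip force at its end, in the units of the state.
- manip.read_state(): the state, without advancing time (a new reading comes with each control period).
- manip.camera(name): name is "scene" or "top"; returns a dict with "frame" (384x512x3 uint8, red, green, blue), "fov_y" (degrees; the focal length in pixels is half the picture's height over the tangent of half this angle, whatever the lens; pixels are square), "cx", "cy" (the principal point, pixels), "T" (4x4, takes a point from camera to world coordinates). Camera axes: x right, y down, z forward; pixel columns grow to the right and rows downward; lengths in m; the calibration is good to about 2 mm. A picture is of the moment at which its call begins. There is no depth.
- manip.finish_job(): hands the job in; it is judged then, once.
Trained networks look in a picture, given as the dict that the camera call returned (one of the last four; its "shot" number tells which), for a name from the list of things; names that differ only in an ending like _2 or _b are one class to them, and where a whole thing is asked for, a point or a joint stands for the part that bears it (a point fixed in the world has none). Each returns a list of dicts, best first, with "conf" (0 to 1); they miss things now and then, are a little off and sometimes report something else, mostly with a low value. They report only what shows in the picture. A call takes as long as a camera call. They do not tell look-alikes from the thing itself.
- manip.recognise(label, picture): "xyz" ([x, y, z] in m, in world coordinates, good to about 4 mm: the middle of the surface that is visible of it).
- manip.silhouettes(label, picture): "region" (384x512 bool, what is visible of it).
- manip.mark_of(label, picture): "xyz" ([x, y, z] in m, in world coordinates, good to about 4 mm: a listed point, or the origin of a listed thing).
The state is a dict: "time": time; "joint_pos": joint angles; "joint_velocities": joint speeds; "joint_torque": joint torques, N m; "position": TCP position; "orientation": TCP orientation; "wrist_force": force on the tool from outside, world axes, zero at the start; "torque": the same for the moment, N m; "grip_width": finger opening in m; "gripper_force": force on a finger pad.
Only numpy, scipy, OpenCV 4.12 (cv2) and the standard library are available. Lean on these libraries where they do the work, as an engineer would, in place of code of your own. Each camera call takes 0.05 s, during which the arm holds its last target. There are 200 camera calls.

### The job

Stand the bare silver heating block (six big wells) gently on the floor of the dry bath's bay, between the two guide rails with its copper end towards the sprung copper contact plate, then slide it along the bay against that plate until the orange pointer stands over the green band. Hold it there steadily for three seconds and finish while still holding it, gripped or pushed, so that a colleague can tighten the clamp. Never drive the plate to its end stop, and leave the blue block, the tube rack and the white bottle where they are.

Things in the scene. Friction and masses are not known exactly. Their poses are not given: they have to be found in the camera images.
- silver_block_center (a point): Centre of the loose heating block to be loaded: bare aluminium, 80 mm long (its x), 50 mm wide (its y), 55 mm high (its z, up), about 0.4 kg, six 17 mm wells in its top; the last 8 mm at its +x end are copper. It stands on the bench, so the centre is 27.5 mm up. Grip it across its 50 mm width, near the top (its lower part goes between rails).
- silver_block: The same silver block: origin at the centre of its underside, axes as above.
- silver_block_contact (a point): Centre of the silver block's copper end face (+x end), 40 mm from the block's centre, half-way up.
- blue_block_center (a point): Centre of the other heating block, the same size and also with a copper end at +x, but blue with twelve small wells. To be left alone; it may stand in either of the two places.
- dry_bath: Cream dry bath, fixed to the bench, 300 mm long along its x, 160 mm wide, its deck 41 mm above the bench. Origin on the bench; +x points along the bay towards the contact plate. A low control panel is at its -x end, a black clamp knob on its +y side (reaching 106 mm from the centre line, top 41 mm above the bench).
- bay (a point): Point on the bay's floor (45 mm above the bench), on the bay's centre line, 65 mm in the dry bath's -x from the contact plate's face at rest; axes as the dry bath. With its centre above this point and its copper end to +x, the block stands 25 mm short of the plate. Floor level from 40 mm behind this point to the plate; two rails 8 mm high above the floor, 58 mm apart inside (4 mm free each side of the block), 8 mm thick, run from 50 mm behind to 60 mm ahead of this point.
- plate_face (a point): Centre line of the contact plate's front face, which looks along the dry bath's -x, 27.5 mm above the bay's floor; it moves with the plate; axes as the dry bath. The copper plate is 54 mm wide, 8 mm thick and reaches 39 mm above the bay's floor. Behind it, from 36 mm behind its rest face, is a grey spring housing 66 mm wide and 36 mm high above the floor, which carries the scale.
- plate (a joint): How far the contact plate is pushed back along +x of the dry bath, in m: 0 at rest, 0.024 at its end stop. An orange pointer fixed to it moves over the scale on the grey housing: its crossbar (3 mm thick) is centred over the green band from 0.008 to 0.016 (white before it, red beyond). Springs press back with about 2 N at rest plus 0.6 N per mm (7 to 12 N over the green band), so it comes back if let go.
- tube_rack_center (a point): Centre of a loose blue tube rack, 100 x 200 mm, with tubes to 121 mm high; the point is 60 mm up.
- reagent_bottle_center (a point): Centre of a loose white bottle with an orange cap, 60 mm across, 130 mm high.
Things that resemble listed ones, but are neither listed nor needed, are in the scene too. Of the things that look like the silver_block, take the one that is farthest from the robot's base at the start.

How it is judged:
On the way:
1. the silver block, copper end on the contact plate, is held with the pointer over the green band for three seconds (value of joint plate between 0.007 and 0.017 m and velocity of joint plate between -0.004 and 0.004 m/s and x of silver_block_contact in the frame of plate_face between -0.003 and 0.003 m and y of silver_block_center in the frame of bay between -0.008 and 0.008 m and z of silver_block_center in the frame of bay between 0.0245 and 0.0325 m and angle between the x axis of silver_block_center and the x axis of dry_bath, either way round below 0.12 rad and angle between silver_block_center's own z axis and vertical below 0.07 rad and linear speed of silver_block below 0.01 m/s and contact force between the fingers and silver_block above 2 N), for 3 s.
At the end, for the whole second after the job is handed in: The block stands upright on the bay floor (within 8 mm of its centre line, 0.12 rad of its direction, height -3 to +5 mm, tilt below 0.07 rad), copper end on the plate (3 mm), plate pushed 7 to 17 mm (6 to 12 N) and still, fingers pressing the block with over 2 N (all of step 1); the arm keeps its last pose, push and grip.
It fails at once if the contact plate is driven to its end stop (over 22.5 mm) (value of joint plate above 0.0225 m).
It fails at once if the silver block is banged down on or into the dry bath (over 70 N) (contact force between silver_block and dry_bath above 70 N).
It fails at once if the blue block, tube rack or bottle is moved more than 20 mm (distance of any of blue_block_center, tube_rack_center, reagent_bottle_center from where it was at the start of the episode above 0.02 m).
It also fails if it takes over 45 s, if anything falls off the work surface, if the arm or the gripper's body presses on something with over 40 N, if the wrist force passes 120 N, or if a joint passes its speed limit or range.

## Working session

There is one attempt and no reset: what is moved stays moved. The work goes in short steps, Python scripts to look and compute and a tool call to move; the robot and the scene stay as the last step left them, time stands still between calls to the robot, and variables do not carry over. Pictures are saved under pics/ and viewed, at most 10 in all, crops included, and the job is handed in when it is done.

Besides the shell and the picture viewer there is one more tool, called after ">>>" as name([rows], argument=value, ...), one row to a line, values as JSON. send_rows: Moves the arm, as the interface text tells. Its arguments: {"type":"object","properties":{"targets":{"type":"array","items":{"type":"object","properties":{"grip":{"type":"number"},"x":{"type":"number"},"y":{"type":"number"},"z":{"type":"number"},"rx":{"type":"number"},"ry":{"type":"number"},"rz":{"type":"number"}}}},"force":{"type":"number"}},"required":["targets"]}

```bash
mkdir -p pics; cat > h.py <<'E'
import numpy as np, cv2
from bench import manip
from scipy.spatial.transform import Rotation as R
def f(p): return 192/np.tan(np.radians(p["fov_y"])/2)
def toz(p,u,v,z):
    T=np.array(p["T"]); d=T[:3,:3]@np.array([(u-p["cx"])/f(p),(v-p["cy"])/f(p),1]); o=T[:3,3]
    return o+d*(z-o[2])/d[2]
def pix(p,X):
    T=np.array(p["T"]); c=T[:3,:3].T@(np.array(X)-T[:3,3]); return np.array([p["cx"]+f(p)*c[0]/c[2],p["cy"]+f(p)*c[1]/c[2]])
E
python3 - <<'E'
from h import *
ims=[]
for n in("top","scene"):
    p=manip.camera(n); ims.append(p["frame"][:,:,::-1])
    cv2.imwrite(f"pics/{n}0.png",cv2.resize(ims[-1],(800,600),interpolation=cv2.INTER_CUBIC))
    for l in("silver_block_center","silver_block_contact","silver_block","blue_block_center","dry_bath","bay","plate_face","tube_rack_center","reagent_bottle_center"):
        for d in manip.mark_of(l,p): print(n,l,np.round(d["xyz"],3),round(d["conf"],2),np.round(pix(p,d["xyz"])))
s=manip.read_state();print({k:np.round(v,3) for k,v in s.items()})
E
```

```text
top silver_block_center [ 0.545 -0.184  0.027] 0.91 [324. 201.]
top silver_block_center [ 0.418 -0.093  0.025] 0.87 [298. 238.]
top silver_block_center [ 0.404 -0.218  0.026] 0.61 [335. 243.]
top silver_block_contact [ 0.443 -0.195  0.032] 0.89 [328. 231.]
top silver_block_contact [ 0.587 -0.173  0.028] 0.79 [321. 188.]
top silver_block_contact [ 0.456 -0.071  0.027] 0.58 [291. 227.]
top silver_block [ 0.411 -0.22   0.002] 0.89 [334. 241.]
top silver_block [ 0.42  -0.098  0.006] 0.79 [298. 238.]
top silver_block [ 0.545 -0.185 -0.001] 0.62 [323. 202.]
top blue_block_center [ 0.495 -0.389  0.028] 0.85 [385. 216.]
top dry_bath [0.544 0.088 0.003] 0.61 [244. 201.]
top bay [0.519 0.09  0.044] 0.98 [243. 207.]
top plate_face [0.582 0.081 0.072] 0.46 [246. 187.]
top tube_rack_center [0.508 0.502 0.059] 0.83 [117. 209.]
top reagent_bottle_center [ 0.732 -0.238  0.066] 0.75 [342. 144.]
top reagent_bottle_center [ 0.545 -0.186 -0.   ] 0.69 [324. 201.]
scene silver_block_center [ 0.423 -0.092  0.026] 0.82 [238. 152.]
scene silver_block_center [ 0.407 -0.221  0.023] 0.66 [207. 135.]
scene silve
[... 607 characters left out ...]
face [0.588 0.079 0.07 ] 0.68 [260. 203.]
scene tube_rack_center [0.503 0.505 0.063] 0.57 [423. 248.]
scene reagent_bottle_center [ 0.73  -0.233  0.063] 0.83 [137. 196.]
{'time': np.float64(1.0), 'joint_pos': array([-1.242,  0.353,  1.633,  0.   ,  1.155, -0.002]), 'joint_velocities': array([ 0.001, -0.002,  0.   ,  0.   ,  0.001, -0.   ]), 'joint_torque': array([-2.0000e-03, -6.0519e+01, -3.4245e+01, -0.0000e+00,  1.0000e-03,
        0.0000e+00]), 'position': array([ 0.203, -0.591,  0.231]), 'orientation': array([3.099, 0.517, 0.   ]), 'wrist_force': array([-0.09 , -0.739,  0.421]), 'torque': array([ 0.013,  0.011, -0.011]), 'gripper_force': np.float64(0.0), 'grip_width': np.float64(0.085)}
```

View pics/top0.png

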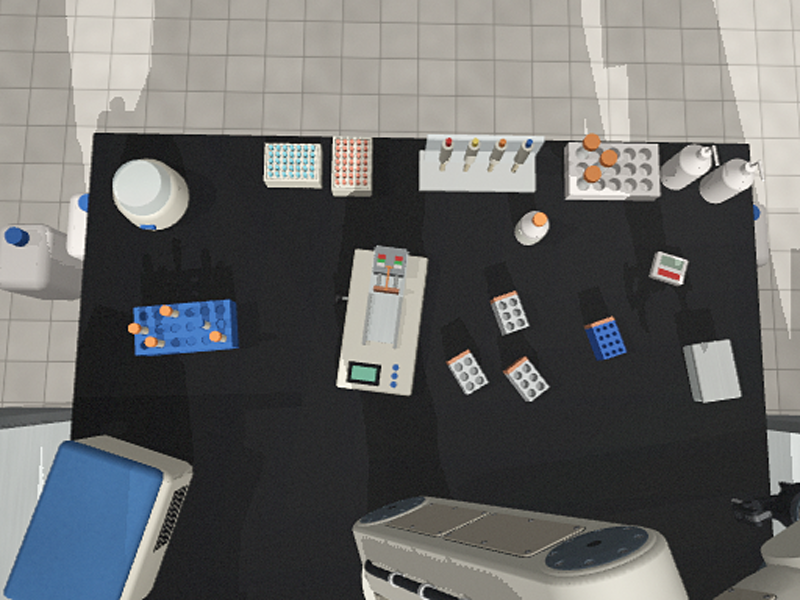

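View pics/scene0.png

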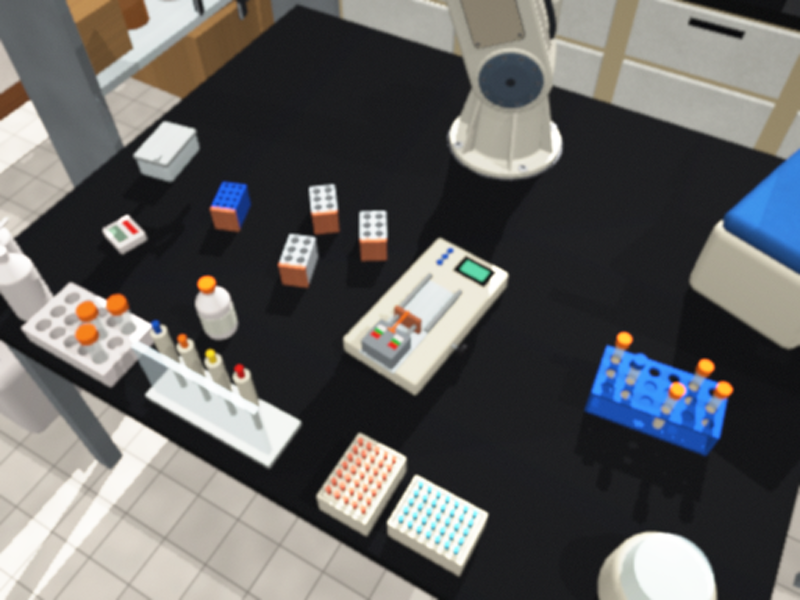

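Three silver six-well blocks show in the top view at about (324,201), (298,238) and (335,243) in native pixels, which is 0.576, 0.43 and 0.46 m from the base. The first is the farthest, so it's the target. The blue one is at (385,216). Next I'll fit the poses and confirm the target in a crop.

```bash
cat >> h.py <<'E'
from scipy.optimize import minimize
def box(x,y,a,L,W,z0,z1,ox=0):
    c,s=np.cos(a),np.sin(a); return [(x+c*(i*L/2+ox)-s*j*W/2,y+s*(i*L/2+ox)+c*j*W/2,z) for i in(-1,1) for j in(-1,1) for z in(z0,z1)]
def mask(p,pts,k=8):
    h=cv2.convexHull(np.float32([pix(p,q) for q in pts])); m=np.zeros((384*2,512*2),np.uint8)
    cv2.fillConvexPoly(m,np.int32(np.round((h*2+0.5)*16)),1,shift=4); return m
def fit(ps,ms,x0,boxf):
    ms=[cv2.resize(m.astype(np.float32),(1024,768),interpolation=cv2.INTER_LINEAR) for m in ms]
    def cost(v): return sum(np.abs(mask(p,boxf(*v))-m).sum()/m.sum() for p,m in zip(ps,ms))
    best=min((minimize(cost,x0,method="Nelder-Mead",options=dict(initial_simplex=np.array(x0)+d*np.vstack([np.zeros(3),np.diag([.01,.01,.15])]),xatol=1e-4,fatol=1e-5)) for d in(1,-1,.4)),key=lambda r:r.fun)
    return best.x,best.fun
def near(p,label,X):
    c=pix(p,X); return [m["region"] for m in manip.silhouettes(label,p) if m["region"][int(c[1]),int(c[0])]]
E
python3 - <<'E'
from h import *
P=[manip.camera("top"),manip.camera("scene")]
bl=lambda x,y,a: box(x,y,a,.08,.05,0,.055)
de=lambda x,y,a: box(x,y,a,.30,.16,0,.041)
S=[near(p,"silver_block",(.545,-.186,.05)) for p in P]; B=[near(p,"dry_bath",(.52,.09,.045)) for p in P]
print([len(s) for s in S],[len(s) for s in B])
for nm,M,x0,bf in(("silver",S,[.546,-.186,.26],bl),("bath",B,[.545,.086,-.1],de)):
    for idx in([0],[1],[0,1]):
        if all(M[i] for i in idx): print(nm,idx,*fit([P[i] for i in idx],[M[i][0] for i in idx],x0,bf))
for l in("bay","plate_face","dry_bath","silver_block_center","silver_block_contact"):
    for p in P:
        for d in manip.mark_of(l,p): 
            if l[0]!="s" or np.hypot(*d["xyz"][:2])>.52: print(l,np.round(d["xyz"],4),round(d["conf"],2))
a=cv2.resize(P[0]["frame"][150:260,205:345,::-1],None,fx=5.4,fy=5.4,interpolation=cv2.INTER_CUBIC)
cv2.imwrite("pics/crop1.png",a)
E
```

```text
[1, 1] [1, 1]
silver [0] [ 0.54663728 -0.18670087  0.40010682] 0.18170692026615143
silver [1] [ 0.54476481 -0.1875046   0.35056063] 0.061141304671764374
silver [0, 1] [ 0.54560692 -0.18690208  0.35362806] 0.24280261993408203
bath [0] [ 0.52756446  0.08609921 -0.11261992] 0.04859010875225067
bath [1] [ 0.52464219  0.08431645 -0.11042556] 0.047830596566200256
bath [0, 1] [ 0.52640945  0.08551899 -0.10884589] 0.10152271389961243
bay [0.5184 0.09   0.0462] 0.58
bay [0.5213 0.0885 0.0426] 0.77
plate_face [0.581  0.0833 0.0724] 0.55
plate_face [0.5871 0.08   0.0692] 0.56
plate_face [ 0.732  -0.2317  0.0621] 0.22
dry_bath [0.546  0.0842 0.0049] 0.66
dry_bath [5.48e-01 8.20e-02 4.00e-04] 0.84
silver_block_center [ 0.5457 -0.1859  0.0248] 0.77
silver_block_center [ 0.5469 -0.1865  0.0247] 0.82
silver_block_contact [ 0.5853 -0.1706  0.0294] 0.73
silver_block_contact [ 0.5863 -0.1745  0.0298] 0.84
```

View pics/crop1.png

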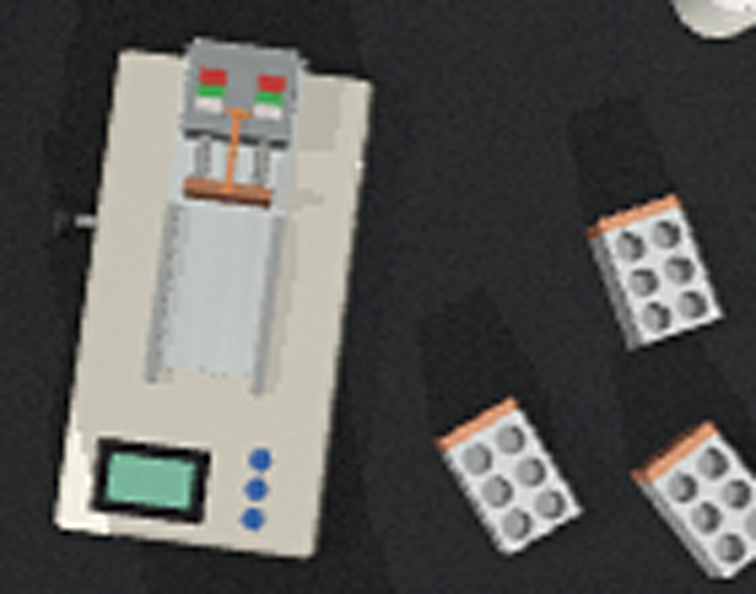

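The crop confirms the target: a six-well silver block at crop (655,270), copper end towards the top of the picture, the farthest of the three. The other two are at (510,475) and (700,500). The bay runs between rails at crop x≈160 and 270, with the plate at (228,190).

```bash
python3 - <<'E'
from h import *
p=manip.camera("top")
g=lambda c,r,z: toz(p,205+(c+.5)/5.4-.5,150+(r+.5)/5.4-.5,z)
def rep(n,cs,z):
    Q=np.array([g(*c,z)[:2] for c in cs]); print(n,np.round(Q,4).tolist(),"mean",Q.mean(0).round(4))
    for i in range(len(Q)):
        d=Q[(i+1)%len(Q)]-Q[i]; print("   len",round(np.hypot(*d),4),"ang",round(np.arctan2(d[1],d[0]),3))
rep("silver top",[(590,233),(680,197),(722,315),(637,347)],.055)
rep("deck",[(120,50),(372,80),(313,557),(57,525)],.041)
rep("plate top",[(185,180),(272,187)],.084)
rep("rail L inner top",[(180,203),(158,380)],.053)
rep("rail R inner top",[(275,212),(254,393)],.053)
T=np.array(p["T"]);print(T.round(3))
# colour-based silver mask fit
hsv=cv2.cvtColor(p["frame"],cv2.COLOR_RGB2HSV); 
m=(p["frame"].max(2)>75); n,l=cv2.connectedComponents(m.astype(np.uint8)); c=pix(p,(.546,-.186,.055)).astype(int)
k=np.bincount(l[c[1]-6:c[1]+6,c[0]-6:c[0]+6].ravel())[1:].argmax()+1
M=(l==k); M=cv2.morphologyEx(M.astype(np.uint8),cv2.MORPH_CLOSE,np.ones((5,5)))
print(M.sum(), fit([p],[M],[.546,-.186,.3],lambda x,y,a: box(x,y,a,.08,.05,0,.055)))
E
```

```text
silver top [[0.5686, -0.1441], [0.5916, -0.1999], [0.519, -0.2248], [0.4987, -0.1723]] mean [ 0.5445 -0.1853]
   len 0.0604 ang -1.179
   len 0.0768 ang -2.811
   len 0.0562 ang 1.939
   len 0.0753 ang 0.385
deck [[0.6818, 0.1477], [0.6649, -0.0101], [0.3697, 0.0242], [0.3874, 0.1801]] mean [0.526  0.0855]
   len 0.1587 ang -1.677
   len 0.2972 ang 3.026
   len 0.1569 ang 1.458
   len 0.2962 ang -0.11
plate top [[0.5941, 0.1046], [0.5906, 0.0521]] mean [0.5923 0.0784]
   len 0.0526 ang -1.639
   len 0.0526 ang 1.503
rail L inner top [[0.5842, 0.1083], [0.4754, 0.1198]] mean [0.5298 0.1141]
   len 0.1094 ang 3.035
   len 0.1094 ang -0.106
rail R inner top [[0.5794, 0.0498], [0.4682, 0.0613]] mean [0.5238 0.0556]
   len 0.1118 ang 3.038
   len 0.1118 ang -0.104
[[ 0.01  -0.991  0.135  0.396]
 [-1.    -0.013 -0.017  0.068]
 [ 0.019 -0.135 -0.991  1.478]
 [ 0.     0.     0.     1.   ]]
460 (array([ 0.54808219, -0.18724988,  0.33440652]), np.float64(0.06582880765199661))
```

>>> send_rows([
  {"x": 3.5, "y": -2.1, "z": 0, "grip": 8.5},
  {"x": 7.5, "y": -4.5, "z": 0},
  {"x": 11.5, "y": -6.8, "z": 0},
  {"x": 15.5, "y": -9.2, "z": 0},
  {"x": 19.5, "y": -11.6, "z": 0},
  {"x": 23.5, "y": -14, "z": 0},
  {"x": 27.5, "y": -16.3, "z": 0},
  {"x": 31.5, "y": -18.7, "z": 0},
  {"x": 35.5, "y": -21.1, "z": 0},
  {"x": 39.5, "y": -23.5, "z": 0},
  {"x": 43, "y": -25.6, "z": 0},
  {"x": 45.5, "y": -27.1, "z": 0},
])

```text
schema error: expected keys grip, x, y, z, rx, ry, rz
```

>>> send_rows([
  {"x": 0},
])

```text
schema error: expected keys grip, x, y, z, rx, ry, rz
```

>>> send_rows([
  {"x": 5, "y": -3, "z": 0, "rx": 0, "ry": 0, "rz": 0, "grip": 8.5},
  {"x": 10, "y": -6, "z": 0, "rx": 0, "ry": 0, "rz": 0, "grip": 8.5},
  {"x": 15, "y": -9, "z": 0, "rx": 0, "ry": 0, "rz": 0, "grip": 8.5},
  {"x": 20, "y": -12, "z": 0, "rx": 0, "ry": 0, "rz": 0, "grip": 8.5},
  {"x": 25, "y": -15, "z": 0, "rx": 0, "ry": 0, "rz": 0, "grip": 8.5},
  {"x": 30, "y": -18, "z": 0, "rx": 0, "ry": 0, "rz": 0, "grip": 8.5},
  {"x": 34, "y": -20.5, "z": 0, "rx": 0, "ry": 0, "rz": 0, "grip": 8.5},
  {"x": 38, "y": -23, "z": 0, "rx": 0, "ry": 0, "rz": 0, "grip": 8.5},
  {"x": 42, "y": -25, "z": 0, "rx": 0, "ry": 0, "rz": 0, "grip": 8.5},
  {"x": 45.5, "y": -27.1, "z": 0, "rx": 0, "ry": 0, "rz": 0, "grip": 8.5},
  {"x": 45.5, "y": -27.1, "z": 0, "rx": 0, "ry": 0, "rz": 0, "grip": 8.5},
  {"x": 45.5, "y": -27.1, "z": 0, "rx": 0, "ry": 0, "rz": 0, "grip": 8.5},
], force=50)

```text
time: 3.05
position: [0.5476, -0.1842, 0.2313]
orientation: [-3.097, -0.523, -0.002]
wrist_force: [0.5, -0.0, 0.4]
grip_width: 0.085
gripper_force: 0.0
```

>>> send_rows([
  {"x": -0.1, "y": 0.2, "z": 4, "rx": 0, "ry": 0, "rz": 0, "grip": 8.5},
  {"x": -0.2, "y": 0.2, "z": 8, "rx": 0, "ry": 0, "rz": 0, "grip": 8.5},
  {"x": -0.2, "y": 0.2, "z": 12, "rx": 0, "ry": 0, "rz": 0, "grip": 8.5},
  {"x": -0.2, "y": 0.2, "z": 15, "rx": 0, "ry": 0, "rz": 0, "grip": 8.5},
  {"x": -0.2, "y": 0.2, "z": 17, "rx": 0, "ry": 0, "rz": 0, "grip": 8.5},
  {"x": -0.2, "y": 0.2, "z": 18.5, "rx": 0, "ry": 0, "rz": 0, "grip": 8.5},
  {"x": -0.2, "y": 0.2, "z": 19.7, "rx": 0, "ry": 0, "rz": 0, "grip": 8.5},
  {"x": -0.2, "y": 0.2, "z": 20.5, "rx": 0, "ry": 0, "rz": 0, "grip": 8.5},
  {"x": -0.2, "y": 0.2, "z": 20.7, "rx": 0, "ry": 0, "rz": 0, "grip": 8.5},
  {"x": -0.2, "y": 0.2, "z": 20.7, "rx": 0, "ry": 0, "rz": 0, "grip": 8.5},
])

```text
time: 4.05
position: [0.5443, -0.1897, 0.0246]
orientation: [3.098, 0.517, 0.001]
wrist_force: [0.6, 0.0, 0.6]
grip_width: 0.0853
gripper_force: 0.0
```

>>> send_rows([
  {"x": 0, "y": 0, "z": 0, "rx": 0, "ry": 0, "rz": 0, "grip": 6},
  {"x": 0, "y": 0, "z": 0, "rx": 0, "ry": 0, "rz": 0, "grip": 5.5},
  {"x": 0, "y": 0, "z": 0, "rx": 0, "ry": 0, "rz": 0, "grip": 4},
  {"x": 0, "y": 0, "z": 0, "rx": 0, "ry": 0, "rz": 0, "grip": 4},
  {"x": 0, "y": 0, "z": 0, "rx": 0, "ry": 0, "rz": 0, "grip": 4},
  {"x": 0, "y": 0, "z": 0, "rx": 0, "ry": 0, "rz": 0, "grip": 4},
  {"x": 0, "y": 0, "z": 0, "rx": 0, "ry": 0, "rz": 0, "grip": 4},
  {"x": 0, "y": 0, "z": 0, "rx": 0, "ry": 0, "rz": 0, "grip": 4},
], force=50)

```text
time: 4.85
position: [0.5444, -0.1895, 0.0251]
orientation: [3.099, 0.517, 0.001]
wrist_force: [-1.0, 1.6, 6.7]
grip_width: 0.0491
gripper_force: 53.4
```

>>> send_rows([
  {"x": 0, "y": 0, "z": -1, "rx": 0, "ry": 0, "rz": 0, "grip": 4},
  {"x": 0, "y": 0, "z": -3, "rx": 0, "ry": 0, "rz": 0, "grip": 4},
  {"x": 0, "y": 0, "z": -6, "rx": 0, "ry": 0, "rz": 0, "grip": 4},
  {"x": 0, "y": 0, "z": -9, "rx": 0, "ry": 0, "rz": 0, "grip": 4},
  {"x": 0, "y": 0, "z": -11, "rx": 0, "ry": 0, "rz": 0, "grip": 4},
  {"x": 0, "y": 0, "z": -11, "rx": 0, "ry": 0, "rz": 0, "grip": 4},
])

```text
time: 5.45
position: [0.5457, -0.1902, 0.1374]
orientation: [3.096, 0.517, 0.007]
wrist_force: [0.4, -0.6, -4.7]
grip_width: 0.0495
gripper_force: 53.5
```

>>> send_rows([
  {"x": 0.6, "y": -2.5, "z": 0, "rx": 0, "ry": 0, "rz": 2, "grip": 4},
  {"x": 1.3, "y": -5.5, "z": 0, "rx": 0, "ry": 0, "rz": 5, "grip": 4},
  {"x": 2.1, "y": -8.5, "z": 0, "rx": 0, "ry": 0, "rz": 8, "grip": 4},
  {"x": 2.8, "y": -11.5, "z": 0, "rx": 0, "ry": 0, "rz": 11, "grip": 4},
  {"x": 3.5, "y": -14.5, "z": 0, "rx": 0, "ry": 0, "rz": 14, "grip": 4},
  {"x": 4.3, "y": -17.5, "z": 0, "rx": 0, "ry": 0, "rz": 17, "grip": 4},
  {"x": 5, "y": -20.5, "z": 0, "rx": 0, "ry": 0, "rz": 20, "grip": 4},
  {"x": 5.7, "y": -23.5, "z": 0, "rx": 0, "ry": 0, "rz": 23, "grip": 4},
  {"x": 6.3, "y": -25.7, "z": 0, "rx": 0, "ry": 0, "rz": 25.1, "grip": 4},
  {"x": 6.6, "y": -27, "z": 0, "rx": 0, "ry": 0, "rz": 25.1, "grip": 4},
  {"x": 6.6, "y": -27, "z": 0, "rx": 0, "ry": 0, "rz": 25.1, "grip": 4},
  {"x": 6.6, "y": -27, "z": 0, "rx": 0, "ry": 0, "rz": 25.1, "grip": 4},
])

```text
time: 6.65
position: [0.5184, 0.0868, 0.1337]
orientation: [3.137, -0.166, -0.001]
wrist_force: [-0.5, -0.0, -4.3]
grip_width: 0.0492
gripper_force: 53.8
```

```bash
python3 - <<'E'
from h import *
P=[manip.camera("top"),manip.camera("scene")]
s=manip.read_state(); o=s["orientation"]; print(np.round(s["position"],4),np.round(s["wrist_force"],1),s["grip_width"],R.from_rotvec(o).as_matrix().round(3).tolist())
for p in P:
    for l in("silver_block_center","silver_block_contact","bay","plate_face"):
        for d in manip.mark_of(l,p):
            if d["xyz"][1]>-.05: print(l,np.round(d["xyz"],4),round(d["conf"],2))
c=lambda i,a,b,k:cv2.resize(P[i]["frame"][a:a+100,b:b+130,::-1],(780,600),interpolation=cv2.INTER_CUBIC)[::1]
cv2.imwrite("pics/c2.png",np.hstack([cv2.resize(c(0,140,190,6),(400,308)),cv2.resize(c(1,140,210,6),(400,308))]))
E
```

```text
[0.5186 0.0863 0.1339] [ 0.3  0.1 -4.3] 0.04930636152525879 [[0.994, -0.107, -0.001], [-0.107, -0.994, -0.0], [-0.001, 0.0, -1.0]]
bay [0.5182 0.0903 0.0475] 0.8
silver_block_center [0.5212 0.0859 0.1322] 0.96
silver_block_contact [0.5623 0.0804 0.139 ] 0.95
silver_block_contact [0.5872 0.0826 0.0755] 0.63
bay [0.5211 0.0866 0.0462] 0.93
bay [0.5596 0.0822 0.1365] 0.63
bay [ 0.5464  0.0822 -0.0009] 0.36
plate_face [0.5914 0.08   0.0707] 0.65
```

View pics/c2.png

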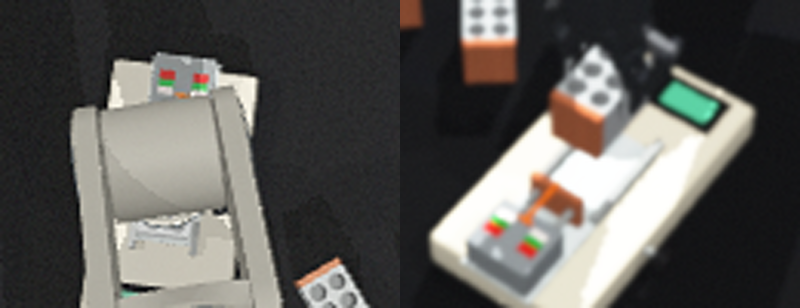

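The block is held level above the bay, copper end towards the plate. In the right-hand half, the block is at about (590,100) and the plate at (555,195). Going down slowly.

>>> send_rows([
  {"x": 0, "y": 0, "z": 1.5, "rx": 0, "ry": 0, "rz": 0, "grip": 4},
  {"x": 0, "y": 0, "z": 3, "rx": 0, "ry": 0, "rz": 0, "grip": 4},
  {"x": 0, "y": 0, "z": 4, "rx": 0, "ry": 0, "rz": 0, "grip": 4},
  {"x": 0, "y": 0, "z": 4.7, "rx": 0, "ry": 0, "rz": 0, "grip": 4},
  {"x": 0, "y": 0, "z": 5.1, "rx": 0, "ry": 0, "rz": 0, "grip": 4},
  {"x": 0, "y": 0, "z": 5.3, "rx": 0, "ry": 0, "rz": 0, "grip": 4},
  {"x": 0, "y": 0, "z": 5.4, "rx": 0, "ry": 0, "rz": 0, "grip": 4},
  {"x": 0, "y": 0, "z": 5.5, "rx": 0, "ry": 0, "rz": 0, "grip": 4},
  {"x": 0, "y": 0, "z": 5.6, "rx": 0, "ry": 0, "rz": 0, "grip": 4},
  {"x": 0, "y": 0, "z": 5.7, "rx": 0, "ry": 0, "rz": 0, "grip": 4},
  {"x": 0, "y": 0, "z": 5.8, "rx": 0, "ry": 0, "rz": 0, "grip": 4},
])

```text
time: 8.25
position: [0.5189, 0.0873, 0.0764]
orientation: [-3.137, 0.168, -0.0]
wrist_force: [-0.2, -0.1, -4.8]
grip_width: 0.0492
gripper_force: 53.9
```

>>> send_rows([
  {"x": 0, "y": 0, "z": 0.1, "rx": 0, "ry": 0, "rz": 0, "grip": 4},
  {"x": 0, "y": 0, "z": 0.2, "rx": 0, "ry": 0, "rz": 0, "grip": 4},
  {"x": 0, "y": 0, "z": 0.2, "rx": 0, "ry": 0, "rz": 0, "grip": 4},
])

```text
time: 8.55
position: [0.5187, 0.0872, 0.0741]
orientation: [3.137, -0.168, -0.0]
wrist_force: [0.4, -0.1, -4.4]
grip_width: 0.049
gripper_force: 53.9
```

>>> send_rows([
  {"x": 0, "y": 0, "z": 0.1, "rx": 0, "ry": 0, "rz": 0, "grip": 4},
  {"x": 0, "y": 0, "z": 0.2, "rx": 0, "ry": 0, "rz": 0, "grip": 4},
  {"x": 0, "y": 0, "z": 0.2, "rx": 0, "ry": 0, "rz": 0, "grip": 4},
  {"x": 0, "y": 0, "z": 0.2, "rx": 0, "ry": 0, "rz": 0, "grip": 4},
])

```text
time: 8.95
position: [0.5188, 0.0872, 0.0722]
orientation: [3.137, -0.168, -0.0]
wrist_force: [-0.0, 0.1, -5.1]
grip_width: 0.0491
gripper_force: 53.9
```

>>> send_rows([
  {"x": 0, "y": 0, "z": 0.05, "rx": 0, "ry": 0, "rz": 0, "grip": 4},
  {"x": 0, "y": 0, "z": 0.1, "rx": 0, "ry": 0, "rz": 0, "grip": 4},
  {"x": 0, "y": 0, "z": 0.1, "rx": 0, "ry": 0, "rz": 0, "grip": 4},
])

```text
time: 9.25
position: [0.5187, 0.0872, 0.0712]
orientation: [3.137, -0.168, -0.0]
wrist_force: [-0.3, 1.0, -5.0]
grip_width: 0.0493
gripper_force: 53.9
```

>>> send_rows([
  {"x": 0, "y": 0, "z": 0.05, "rx": 0, "ry": 0, "rz": 0, "grip": 4},
  {"x": 0, "y": 0, "z": 0.1, "rx": 0, "ry": 0, "rz": 0, "grip": 4},
  {"x": 0, "y": 0, "z": 0.1, "rx": 0, "ry": 0, "rz": 0, "grip": 4},
])

```text
time: 9.55
position: [0.5188, 0.0872, 0.0702]
orientation: [3.137, -0.168, -0.0]
wrist_force: [-0.4, -0.7, -4.5]
grip_width: 0.0492
gripper_force: 53.9
```

>>> send_rows([
  {"x": 0, "y": 0, "z": 0.05, "rx": 0, "ry": 0, "rz": 0, "grip": 4},
  {"x": 0, "y": 0, "z": 0.05, "rx": 0, "ry": 0, "rz": 0, "grip": 4},
])

```text
time: 9.75
position: [0.5188, 0.0872, 0.0701]
orientation: [-3.137, 0.169, -0.0]
wrist_force: [-2.3, -0.7, 0.9]
grip_width: 0.0494
gripper_force: 54.5
```

>>> send_rows([
  {"x": 0.3, "y": 0, "z": -0.05, "rx": 0, "ry": 0, "rz": 0, "grip": 4},
  {"x": 0.7, "y": 0, "z": -0.05, "rx": 0, "ry": 0, "rz": 0, "grip": 4},
  {"x": 1.1, "y": 0, "z": -0.05, "rx": 0, "ry": 0, "rz": 0, "grip": 4},
  {"x": 1.5, "y": 0, "z": -0.05, "rx": 0, "ry": 0, "rz": 0, "grip": 4},
  {"x": 1.8, "y": 0, "z": -0.05, "rx": 0, "ry": 0, "rz": 0, "grip": 4},
  {"x": 1.8, "y": 0, "z": -0.05, "rx": 0, "ry": 0, "rz": 0, "grip": 4},
  {"x": 1.8, "y": 0, "z": -0.05, "rx": 0, "ry": 0, "rz": 0, "grip": 4},
])

```text
time: 10.45
position: [0.5366, 0.0852, 0.0701]
orientation: [3.137, -0.169, -0.001]
wrist_force: [-0.6, -0.5, -4.8]
grip_width: 0.049
gripper_force: 54.0
```

>>> send_rows([
  {"x": 0.2, "y": 0, "z": 0, "rx": 0, "ry": 0, "rz": 0, "grip": 4},
  {"x": 0.4, "y": 0, "z": 0, "rx": 0, "ry": 0, "rz": 0, "grip": 4},
  {"x": 0.6, "y": 0, "z": 0, "rx": 0, "ry": 0, "rz": 0, "grip": 4},
  {"x": 0.6, "y": 0, "z": 0, "rx": 0, "ry": 0, "rz": 0, "grip": 4},
  {"x": 0.6, "y": 0, "z": 0, "rx": 0, "ry": 0, "rz": 0, "grip": 4},
])

```text
time: 10.95
position: [0.5422, 0.0846, 0.0702]
orientation: [3.137, -0.169, -0.001]
wrist_force: [-2.3, -0.1, -3.7]
grip_width: 0.0492
gripper_force: 54.0
```

>>> send_rows([
  {"x": 0.2, "y": 0, "z": 0, "rx": 0, "ry": 0, "rz": 0, "grip": 4},
  {"x": 0.4, "y": 0, "z": 0, "rx": 0, "ry": 0, "rz": 0, "grip": 4},
  {"x": 0.6, "y": 0, "z": 0, "rx": 0, "ry": 0, "rz": 0, "grip": 4},
  {"x": 0.6, "y": 0, "z": 0, "rx": 0, "ry": 0, "rz": 0, "grip": 4},
  {"x": 0.6, "y": 0, "z": 0, "rx": 0, "ry": 0, "rz": 0, "grip": 4},
])

```text
time: 11.45
position: [0.5477, 0.084, 0.0702]
orientation: [3.137, -0.169, -0.003]
wrist_force: [-6.9, 0.9, -0.1]
grip_width: 0.0493
gripper_force: 54.5
```

```bash
python3 - <<'E'
from h import *
F=[]
for i in range(4):
    p=manip.camera(["top","scene"][i%2]); s=manip.read_state(); F.append(s["wrist_force"])
    if i>1: cv2.imwrite(f"pics/q{i}.png",cv2.resize((p["frame"][140:200,225:305] if i==2 else p["frame"][170:250,210:300])[:,:,::-1],(400,300),interpolation=cv2.INTER_CUBIC))
cv2.imwrite("pics/c3.png",np.hstack([cv2.imread("pics/q2.png"),cv2.imread("pics/q3.png")]))
print(np.round(F,1).tolist(),np.round(s["position"],4),s["time"])
E
```

```text
[[-6.9, 0.8, -0.8], [-6.6, 2.0, -0.5], [-5.7, 1.9, -1.5], [-5.3, 1.2, -0.5]] [0.5477 0.084  0.0702] 11.65
```

View pics/c3.png

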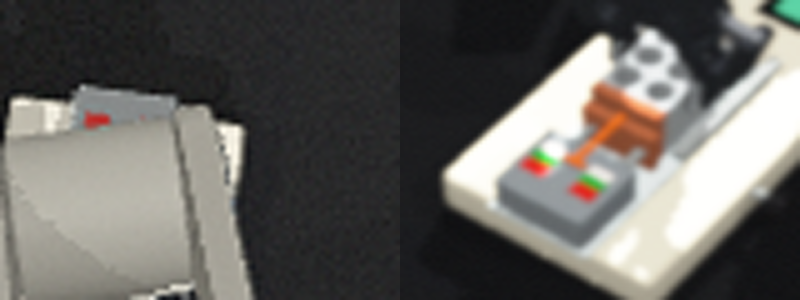

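The block is on the plate and the pointer (right-hand half, about (575,155)) is near the end of the white. At about 6 N the plate is about 6 mm back, so I'll go 5.5 mm further.

>>> send_rows([
  {"x": 0.1, "y": 0, "z": 0, "rx": 0, "ry": 0, "rz": 0, "grip": 4},
  {"x": 0.2, "y": 0, "z": 0, "rx": 0, "ry": 0, "rz": 0, "grip": 4},
  {"x": 0.3, "y": 0, "z": 0, "rx": 0, "ry": 0, "rz": 0, "grip": 4},
  {"x": 0.4, "y": 0, "z": 0, "rx": 0, "ry": 0, "rz": 0, "grip": 4},
  {"x": 0.5, "y": 0, "z": 0, "rx": 0, "ry": 0, "rz": 0, "grip": 4},
  {"x": 0.55, "y": 0, "z": 0, "rx": 0, "ry": 0, "rz": 0, "grip": 4},
  {"x": 0.55, "y": 0, "z": 0, "rx": 0, "ry": 0, "rz": 0, "grip": 4},
  {"x": 0.55, "y": 0, "z": 0, "rx": 0, "ry": 0, "rz": 0, "grip": 4},
])

```text
time: 12.45
position: [0.5517, 0.0836, 0.0702]
orientation: [3.137, -0.169, -0.007]
wrist_force: [-12.0, 2.9, 5.8]
grip_width: 0.0493
gripper_force: 55.1
```

```bash
python3 - <<'E'
from h import *
F=[];I=[]
for i in range(4):
    p=manip.camera("scene"); s=manip.read_state(); F.append(s["wrist_force"]); I.append(p["frame"].astype(float))
f=np.mean(I,0).astype(np.uint8)
cv2.imwrite("pics/c4.png",cv2.resize(f[180:240,220:300,::-1],(800,600),interpolation=cv2.INTER_CUBIC))
print(np.round(F,1).tolist(),np.round(s["position"],4),s["time"],s["gripper_force"])
for l in("silver_block_center","silver_block_contact"):
    for d in manip.mark_of(l,p):
        if d["xyz"][1]>0: print(l,np.round(d["xyz"],4))
E
```

```text
[[-11.5, 2.7, 5.6], [-12.5, 2.2, 6.0], [-11.9, 2.9, 5.7], [-11.4, 1.9, 5.6]] [0.5517 0.0836 0.0702] 12.65 55.12187898159027
silver_block_center [0.5549 0.0827 0.069 ]
silver_block_center [0.6011 0.0808 0.0718]
silver_block_contact [0.5943 0.0761 0.0745]
```

View pics/c4.png

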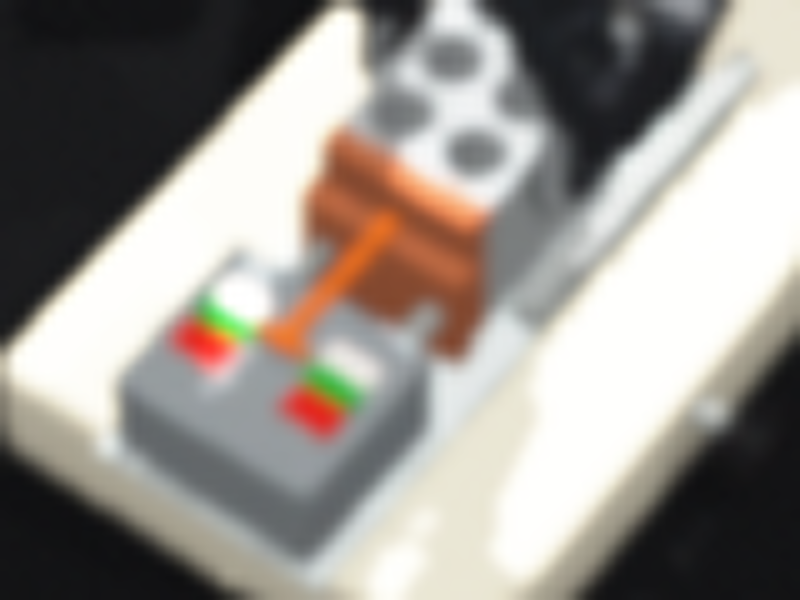

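The block sits straight on the plate. The crossbar at (285,338) is just short of the green mid-line at about (281,350), so the plate is roughly 9–10 mm back. A 2 mm nudge centres it, then I hold.

>>> send_rows([
  {"x": 0.05, "y": 0, "z": 0, "rx": 0, "ry": 0, "rz": 0, "grip": 4},
  {"x": 0.1, "y": 0, "z": 0, "rx": 0, "ry": 0, "rz": 0, "grip": 4},
  {"x": 0.15, "y": 0, "z": -0.03, "rx": 0, "ry": 0, "rz": 0, "grip": 4},
  {"x": 0.2, "y": 0, "z": -0.05, "rx": 0, "ry": 0, "rz": 0, "grip": 4},
  {"x": 0.25, "y": 0, "z": -0.05, "rx": 0, "ry": 0, "rz": 0, "grip": 4},
  {"x": 0.25, "y": 0, "z": -0.05, "rx": 0, "ry": 0, "rz": 0, "grip": 4},
  {"x": 0.25, "y": 0, "z": -0.05, "rx": 0, "ry": 0, "rz": 0, "grip": 4},
  {"x": 0.25, "y": 0, "z": -0.05, "rx": 0, "ry": 0, "rz": 0, "grip": 4},
])

```text
time: 13.55
position: [0.5538, 0.0833, 0.0703]
orientation: [3.137, -0.169, -0.009]
wrist_force: [-11.5, 3.2, 2.3]
grip_width: 0.0493
gripper_force: 54.7
```

```bash
python3 - <<'E'
from h import *
F=[];I=[]
for i in range(4):
    p=manip.camera("scene"); s=manip.read_state(); F.append(s["wrist_force"]); I.append(p["frame"].astype(float))
f=np.mean(I,0).astype(np.uint8)
cv2.imwrite("pics/c5.png",cv2.resize(f[195:225,230:270,::-1],(800,600),interpolation=cv2.INTER_CUBIC))
print(np.round(F,1).tolist(),np.round(s["position"],4),s["time"],s["gripper_force"],s["orientation"])
E
```

```text
[[-12.4, 2.2, 2.9], [-11.6, 3.5, 2.9], [-12.3, 2.5, 3.6], [-11.7, 2.4, 2.3]] [0.5538 0.0833 0.0703] 13.75 54.69653248786926 [ 3.13679934 -0.16914445 -0.00878642]
```

View pics/c5.png

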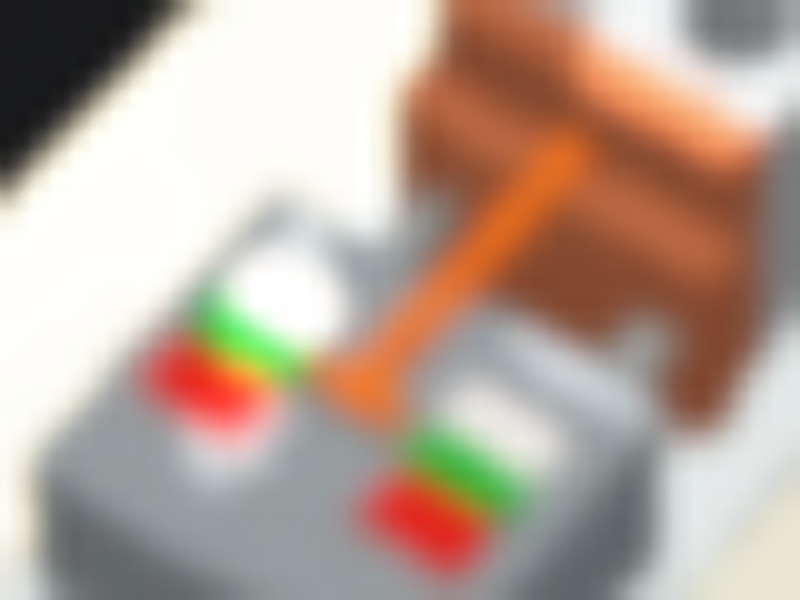

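The crossbar at (360,395) lies in line with the two green marks at (250,340) and (465,475). The plate is about 11 mm back at about 10–12 N, so I hold here for over three seconds.

>>> send_rows([
  {"x": 0, "y": 0, "z": 0, "rx": 0, "ry": 0, "rz": 0, "grip": 4},
  {"x": 0, "y": 0, "z": 0, "rx": 0, "ry": 0, "rz": 0, "grip": 4},
  {"x": 0, "y": 0, "z": 0, "rx": 0, "ry": 0, "rz": 0, "grip": 4},
  {"x": 0, "y": 0, "z": 0, "rx": 0, "ry": 0, "rz": 0, "grip": 4},
  {"x": 0, "y": 0, "z": 0, "rx": 0, "ry": 0, "rz": 0, "grip": 4},
  {"x": 0, "y": 0, "z": 0, "rx": 0, "ry": 0, "rz": 0, "grip": 4},
  {"x": 0, "y": 0, "z": 0, "rx": 0, "ry": 0, "rz": 0, "grip": 4},
  {"x": 0, "y": 0, "z": 0, "rx": 0, "ry": 0, "rz": 0, "grip": 4},
  {"x": 0, "y": 0, "z": 0, "rx": 0, "ry": 0, "rz": 0, "grip": 4},
  {"x": 0, "y": 0, "z": 0, "rx": 0, "ry": 0, "rz": 0, "grip": 4},
  {"x": 0, "y": 0, "z": 0, "rx": 0, "ry": 0, "rz": 0, "grip": 4},
  {"x": 0, "y": 0, "z": 0, "rx": 0, "ry": 0, "rz": 0, "grip": 4},
])

```text
time: 14.95
position: [0.5538, 0.0833, 0.0703]
orientation: [3.137, -0.169, -0.009]
wrist_force: [-11.6, 3.3, 2.4]
grip_width: 0.0492
gripper_force: 54.7
```

>>> send_rows([
  {"x": 0, "y": 0, "z": 0, "rx": 0, "ry": 0, "rz": 0, "grip": 4},
  {"x": 0, "y": 0, "z": 0, "rx": 0, "ry": 0, "rz": 0, "grip": 4},
  {"x": 0, "y": 0, "z": 0, "rx": 0, "ry": 0, "rz": 0, "grip": 4},
  {"x": 0, "y": 0, "z": 0, "rx": 0, "ry": 0, "rz": 0, "grip": 4},
  {"x": 0, "y": 0, "z": 0, "rx": 0, "ry": 0, "rz": 0, "grip": 4},
  {"x": 0, "y": 0, "z": 0, "rx": 0, "ry": 0, "rz": 0, "grip": 4},
  {"x": 0, "y": 0, "z": 0, "rx": 0, "ry": 0, "rz": 0, "grip": 4},
  {"x": 0, "y": 0, "z": 0, "rx": 0, "ry": 0, "rz": 0, "grip": 4},
  {"x": 0, "y": 0, "z": 0, "rx": 0, "ry": 0, "rz": 0, "grip": 4},
  {"x": 0, "y": 0, "z": 0, "rx": 0, "ry": 0, "rz": 0, "grip": 4},
  {"x": 0, "y": 0, "z": 0, "rx": 0, "ry": 0, "rz": 0, "grip": 4},
  {"x": 0, "y": 0, "z": 0, "rx": 0, "ry": 0, "rz": 0, "grip": 4},
])

```text
time: 16.15
position: [0.5538, 0.0833, 0.0703]
orientation: [3.137, -0.169, -0.009]
wrist_force: [-11.7, 2.9, 2.5]
grip_width: 0.049
gripper_force: 54.7
```

>>> send_rows([
  {"x": 0, "y": 0, "z": 0, "rx": 0, "ry": 0, "rz": 0, "grip": 4},
  {"x": 0, "y": 0, "z": 0, "rx": 0, "ry": 0, "rz": 0, "grip": 4},
  {"x": 0, "y": 0, "z": 0, "rx": 0, "ry": 0, "rz": 0, "grip": 4},
  {"x": 0, "y": 0, "z": 0, "rx": 0, "ry": 0, "rz": 0, "grip": 4},
  {"x": 0, "y": 0, "z": 0, "rx": 0, "ry": 0, "rz": 0, "grip": 4},
  {"x": 0, "y": 0, "z": 0, "rx": 0, "ry": 0, "rz": 0, "grip": 4},
  {"x": 0, "y": 0, "z": 0, "rx": 0, "ry": 0, "rz": 0, "grip": 4},
  {"x": 0, "y": 0, "z": 0, "rx": 0, "ry": 0, "rz": 0, "grip": 4},
  {"x": 0, "y": 0, "z": 0, "rx": 0, "ry": 0, "rz": 0, "grip": 4},
  {"x": 0, "y": 0, "z": 0, "rx": 0, "ry": 0, "rz": 0, "grip": 4},
  {"x": 0, "y": 0, "z": 0, "rx": 0, "ry": 0, "rz": 0, "grip": 4},
  {"x": 0, "y": 0, "z": 0, "rx": 0, "ry": 0, "rz": 0, "grip": 4},
])

```text
time: 17.35
position: [0.5538, 0.0833, 0.0703]
orientation: [3.137, -0.169, -0.009]
wrist_force: [-12.0, 3.4, 2.5]
grip_width: 0.049
gripper_force: 54.7
```

```bash
python3 -c "
from bench import manip
s=manip.read_state();print(s['time'],s['position'],s['wrist_force'],s['gripper_force'])
print(manip.finish_job())"
```

```text
17.35 [0.55377479 0.08333871 0.07030122] [-12.04977778   3.43363284   2.45870248] 54.69543993473053
the job is handed in; nothing more can be done
None
```

I handed the job in at 17.35 s, with the silver block on the bay floor, still gripped at about 55 N and held steady against the plate for over 3 s, the pointer over the green band (plate about 11 mm back, estimated from the image and push force); no verdict was returned.

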